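# Set and hold the bench length gauge

### The arm

A 6-joint arm with a two-finger parallel gripper is mounted at the origin on the work surface. World frame = base frame: x ahead of the robot, y to its left, z up, the work surface at z = 0. Lengths are in mm, angles in rad, forces in N, time in s.
With the tool pointing down it reaches from about 350 to 875 mm from the base axis. Payload 4.2 kg.
Tool frame: the origin (TCP) lies between the finger pads; the fingertips stand 14 mm ahead of it and the grasp point (between the pads) lies 5 mm behind it; z points along the fingers, y is the line along which they close (so a half turn about z gives the same grasp; the last joint's range is limited). The gripper opens to 85 mm and grips with 20 to 120 N. Pads are 22 mm wide; open, the fingers measure 114 mm over their backs; the gripper's body (76 mm by 85 mm) begins 54 mm behind the grasp point. The pads swing forward as they close: fully open they stand 13 mm farther back than shut.
Start: joints at [-0.982, 0.385, 0.008, 0, -1.194, -0.259], TCP at [202.424, -591.29, 245.312] pointing down, gripper open.
Joint ranges: [-3.14, 3.14], [-1.21, 2.06], [-1.07, 1.41], [-3.16, 2.05], [-2.99, -0.16], [-3.1, 3.1]. Speed limits (rad/s): [2.79, 2.79, 3.14, 3.14, 3.14, 3.14].

### API

Orientations are given as a unit quaternion [x, y, z, w].
In Python, from bench import * gives the robot as it stands.
- The arm moves only by the tool carry_out, never from a script. Its argument "motion" is a list of rows, each a list of 7 numbers: the turn, a rotation vector about the tool's x, y, z in rad, then the shift along the tool's x, y, z in mm, then the opening, from -1 (shut) to 1 (fully open), so that 0 is half open. A call has 1 to 5 rows; each row is the pose to reach, as a shift and turn from the pose commanded when the call began, along the tool's axes at that moment; what a row does not reach only later rows make up. A row lasts 1/8 s, in which the tool goes at most 62.5 mm and 10.7 degrees, less where a joint would pass 70% of its speed; a pose out of reach is approached as far as the arm can. A call with a gripper value outside its range is refused whole. The fingers move at their own pace and stop on an object; the grip force is fixed at half the most. Time passes only in rows, so rows that repeat a pose let the fingers close. It gives the time, the measured TCP pose, the force, the opening and the grip force at its end, in the units of the state.
- read_state(): the state, without advancing time (a new reading comes with each control period).
- get_image(name): name is "scene" or "top"; returns a dict with "color" (480x640x3 uint8, blue, green, red), "mtx" (3x3 intrinsics, pixels), "position" and "orientation" of the camera in the world. Camera axes: x right, y down, z forward; pixel columns grow to the right and rows downward; lengths in mm; the calibration is good to about 2 mm. A picture is of the moment at which its call begins. There is no depth.
- job_done(): hands the job in; it is judged then, once.
The state is a dict: "clock": time; "joints": joint angles; "joint_vel": joint speeds; "joint_efforts": joint torques, N m; "position": TCP position; "ee_rot": TCP orientation; "contact_force": force on the tool from outside, world axes, zero at the start; "wrist_torque": the same for the moment, N m; "gripper_width": finger opening in mm; "grasp_force": force on a finger pad.
Only numpy, scipy, OpenCV 4.12 (cv2) and the standard library are available. Lean on these libraries where they do the work, as an engineer would, in place of code of your own. Each camera call takes 0.05 s, during which the arm holds its last target. There are 200 camera calls.

### The job

Lift the loose wooden lid off the length gauge's lock well by its knob and set it down gently, knob up, in the middle of the cork mat. Then press the lock button in the well right down, where it stays, and pull the gauge's telescoping arm out by its upright steel post until its pointer stands on the one wide mark that crosses the whole width of the rule. The arm is sprung and runs back if let go, so finish while still gripping it, still, with the pointer on the mark; leave the lid on the mat and the other things on the bench where they are.

Things in the scene. Friction and masses are not known exactly. Their poses are not given: they have to be found in the camera images.
- gauge: grey length gauge fixed to the bench: base 120 x 140 x 42 mm with two flat mounting strips along its x (150 mm long, 8 mm high), a round open well on top (outer diameter 110, inner 100 mm, inner floor 44 mm and rim 72 mm above the bench) and a dark square guide tube (40 mm wide, top 42 mm above the bench) that ends 110 mm from the origin along +y. Origin on the bench under the well's centre; z up; its own +y is the way the arm comes out
- lid: loose round wooden lid lying in the well's mouth, about 220 g. Origin: centre of its underside; z up through the knob. A 4 mm deep, 88 mm wide spigot (clearance 6 mm all round in the well), then a disc 116 mm wide from 4 to 10 mm above the origin, then an upright round knob 24 mm in diameter from 10 to 42 mm
- mat: square cork mat fixed to the bench, 150 x 150 x 4 mm, nothing on it; origin at the centre of its underside. A lid lying on it has its origin 4 mm above the bench
- lock (a joint): lock button: travel in m, 0 = up (arm locked), 0.010 = fully down (the arm is free from 0.0085). Pressing takes about 3 N; it has no return spring and stays where it is left
- lock_top (a point): centre of the top of the steel lock button, 28 mm in diameter, upright in the middle of the well, 64 mm above the bench when up (8 mm below the rim), 54 mm when down
- boom: telescoping arm: aluminium bar 24 mm wide, top face 33 mm above the bench, sliding out of the guide tube along the gauge's +y (axes as the gauge's), 0 to 200 mm from its parked place. Origin on the bench under the axis of its upright post; parked, the origin is 180 mm along +y from the gauge's origin. Locked until the button is down; a spring pulls it back with 2 to 4 N
- grip (a point): centre of the top of the arm's upright round steel post, 80 mm above the bench; the post is 20 mm in diameter from 33 to 80 mm above the bench and stands on the arm's outer end (the bar ends 20 mm beyond its axis)
- pointer (a point): tip of the thin dark pointer on the arm, which sticks out sideways (the gauge's +x) from the post's foot over the rule, 56 mm from the post's axis, 20 mm above the bench; axes as the gauge's
- rule: white rule 44 x 200 x 12 mm fixed to the bench beside the arm, parallel to it, with short black marks every 10 mm; its own y runs along the arm's way out. Origin on the bench under the wide mark; the rule reaches from 130 mm before to 70 mm after it
- mark (a point): centre of the one wide black mark (5 mm wide, across the whole rule), on the rule's top face; axes as the rule's; the pointer is on it when their y along the rule agree. It lies 100 to 160 mm from where the pointer starts
- offcut: a loose wooden offcut, 50 x 90 x 30 mm; a bystander, to be left alone
- glue: white glue bottle, 56 mm wide, 160 mm tall, standing; a bystander, to be left alone
- jar: glass jar with steel cap, 60 mm wide, 80 mm tall; a bystander, to be left alone
- screwdriver: wood-handled screwdriver lying on the bench between robot and gauge; a bystander, to be left alone
- tape: closed grey tape-measure case, 65 x 60 x 34 mm, lying near the robot; a bystander, to be left alone
- mug: white mug, 80 mm wide, 90 mm tall; a bystander, to be left alone
- square: try square, dark wooden stock and steel blade, lying flat on the bench; a bystander, to be left alone
There are look-alikes about, which are no part of the job. Several things have the shape of the lid; the one meant has the colours described above.

How it is judged (in metres and radians):
On the way, in this order (a step that is already met when the one before it is completed fails the run):
1. the lid lies knob up on the middle of the mat, let go (horizontal distance between lid and mat below 0.05 m and angle between lid's own z axis and vertical below 0.12 rad and height (world z) of lid below 0.01 m and linear speed of lid below 0.03 m/s and contact force between lid and the fingers below 0.01 N and contact force between lid and mat above 0.3 N), for 0.2 s.
2. the lock button is pressed right down (value of joint lock above 0.0085 m), for 0.1 s.
At the end, for the whole second after the job is handed in: the robot's fingers still hold the arm (contact force over 1 N) at rest with the pointer within 5 mm of the centre of the wide mark along the rule; the lock button is down (over 8.5 mm); the lid lies let go and still, knob up, on the mat, its centre within 50 mm of the mat's centre (all of step 1 and value of joint lock above 0.0085 m and y of pointer in the frame of mark between -0.005 and 0.005 m and linear speed of boom below 0.01 m/s and contact force between the fingers and boom above 1 N); the arm keeps its last pose, push and grip.
It fails at once if the lid is dropped (falls ungripped faster than 0.5 m/s, about 13 mm) (linear speed of lid above 0.5 m/s and contact force between lid and the fingers below 0.01 N).
It fails at once if a bystander is moved more than 30 mm (distance of any of offcut, glue, jar, screwdriver, tape, mug, square from where it was at the start of the episode above 0.03 m).
It also fails if it takes over 64 s, if anything falls off the work surface, if the arm or the gripper's body presses on something with over 40 N, if the wrist force passes 120 N, or if a joint passes its speed limit or range.

## Working session

There is one attempt and no reset: what is moved stays moved. The work goes in short steps, Python scripts to look and compute and a tool call to move; the robot and the scene stay as the last step left them, time stands still between calls to the robot, and variables do not carry over. Pictures are saved under pics/ and viewed, at most 10 in all, crops included, and the job is handed in when it is done.

Besides the shell and the picture viewer there is one more tool, called after "Call:" in YAML: its name, and indented under it one key for each argument. carry_out: Moves the arm, as the interface text tells. Its arguments: {"type":"object","properties":{"motion":{"type":"array"}},"required":["motion"]}

```bash
mkdir -p pics; ls; cat > h.py <<'E'
from bench import *
import numpy as np, cv2
from scipy.spatial.transform import Rotation as R
def ray(im,uv,z):
    d=R.from_quat(im["orientation"]).as_matrix()@np.linalg.inv(im["mtx"])@np.array([uv[0],uv[1],1.])
    p=np.array(im["position"]); return p+d*(z-p[2])/d[2]
def proj(im,P):
    c=im["mtx"]@(R.from_quat(im["orientation"]).as_matrix().T@(np.array(P,float)-im["position"])); return c[:2]/c[2]
def tool(target):
    "shift in tool axes from the present pose to world target of TCP"
    s=read_state(); return R.from_quat(s["ee_rot"]).inv().apply(np.array(target)-s["position"])
E
python3 - <<'E'
from h import *
for n in("scene","top"):
    im=get_image(n); cv2.imwrite(f"pics/{n}0.png",im["color"]); print(n,im["mtx"],im["position"],im["orientation"])
s=read_state(); print(s)
print(R.from_quat(s["ee_rot"]).as_matrix().round(3))
E
```

```text
pics
scene [[483.85480091   0.         311.35250045]
 [  0.         483.85480091 240.49799357]
 [  0.           0.           1.        ]] [1203.16775958 -269.49666006  995.03569   ] [ 0.74381188  0.58791844 -0.19287769 -0.25277261]
top [[620.61959711   0.         321.33585389]
 [  0.         620.61959711 242.6521363 ]
 [  0.           0.           1.        ]] [  93.58591678  -96.35259638 1919.76821578] [ 0.72963735 -0.67549963  0.07369374 -0.07680384]
{'clock': 0.1, 'joints': array([-9.82406808e-01,  3.85492549e-01,  6.72169729e-03, -4.60670025e-04,
       -1.19396663e+00, -2.58617470e-01]), 'joint_vel': array([ 0.00035288,  0.0002714 ,  0.00128315,  0.00301991, -0.00073342,
       -0.00099605]), 'joint_efforts': array([-1.96108404e-04, -3.93319273e+01,  1.88929027e+01,  4.19797897e+00,
       -2.62897935e-03, -1.71318866e-07]), 'position': array([ 202.26060786, -590.83421044,  244.30337333]), 'ee_rot': array([-1.64056008e-01,  9.86450525e-01,  9.72813110e-04, -2.03687753e-04]), 'contact_force': array([ 0.52345854, -0.42592598,  0.66839374]), 'wrist_torque': array([ 0.01010187,  0.00533565, -0.00850208]), 'grasp_force': 0.0, 'gripper_width': 85.0435486185365}
[[-0.946 -0.324 -0.001]
 [-0.324  0.946  0.002]
 [ 0.     0.002 -1.   ]]
```

View pics/scene0.png

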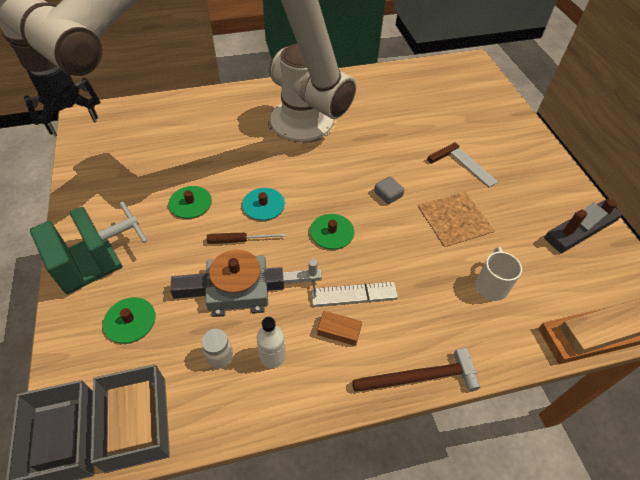

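View pics/top0.png

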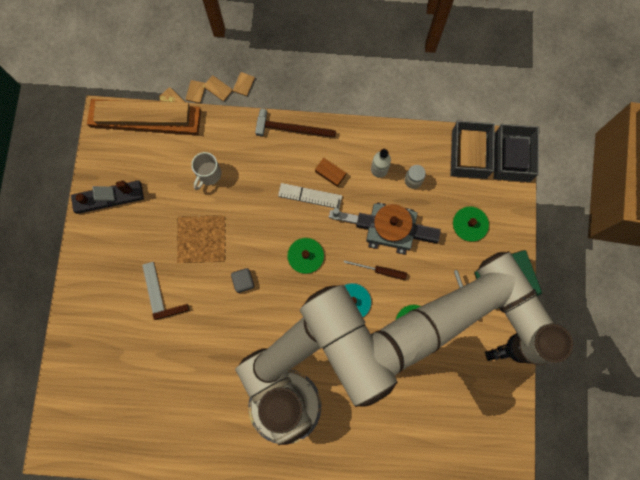

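Candidates shaped like the lid: green discs at scene (190,201), (332,231) and (129,320), a teal disc at (263,204), and a brown wooden disc on the gauge at (235,270), seen in top at (393,223). The wooden one in the well's mouth fits the description. The mat is at (456,218), the post at (313,268) and the wide mark at (367,292). I'll confirm with an enlarged crop.

```bash
python3 - <<'E'
from h import *
im=get_image("scene"); c=im["color"]
cv2.imwrite("pics/crop1.png",cv2.resize(c[225:325,160:410],None,fx=3.2,fy=3.2,interpolation=cv2.INTER_CUBIC))
t=get_image("top"); hsv=cv2.cvtColor(t["color"],cv2.COLOR_BGR2HSV)
print(hsv[223,380],hsv[221,396],hsv[240,190],hsv[300,120],hsv[180,250])
hs=cv2.cvtColor(c,cv2.COLOR_BGR2HSV); print(hs[270,250],hs[218,456],hs[180,250],hs[265,234],hs[292,330],hs[266,313])
E
```

```text
[ 13 197 133] [  9 203  54] [ 15 174 142] [ 18 156 167] [ 17 147 174]
[ 13 179 178] [ 15 150 196] [ 16 138 198] [ 10 168  91] [ 20  48 220] [19 31 91]
```

View pics/crop1.png

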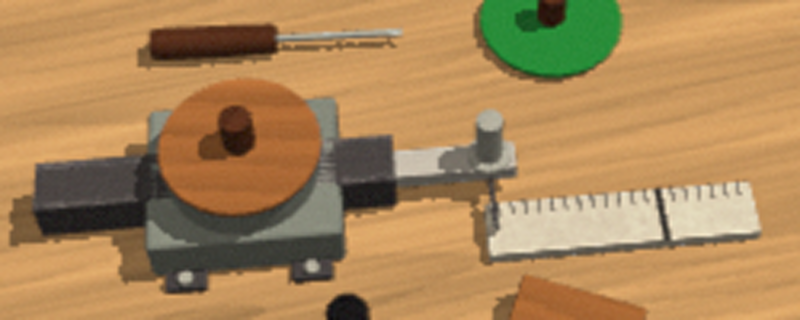

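The crop confirms the brown wooden lid (crop (240,147), knob top (235,115)) sits on the gauge. The post top is at crop (490,117) and the wide mark at crop (663,215).

```bash
cat >> h.py <<'E'
def blob(im,lo,hi,roi,close=5):
    x0,y0,x1,y1=roi; h=cv2.cvtColor(im["color"],cv2.COLOR_BGR2HSV)[y0:y1,x0:x1]
    m=cv2.inRange(h,np.array(lo),np.array(hi)); m=cv2.morphologyEx(m,cv2.MORPH_CLOSE,np.ones((close,close),np.uint8))
    cs,_=cv2.findContours(m,cv2.RETR_EXTERNAL,cv2.CHAIN_APPROX_NONE); c=max(cs,key=cv2.contourArea)
    return c.astype(np.float32)+np.float32([x0,y0])
E
python3 - <<'E'
from h import *
s=get_image("scene"); t=get_image("top")
for im,roi,vmax,n in((s,(195,240,275,300),255,"s"),(t,(365,195,425,250),255,"t")):
    for sm in (160,172,185):
        c=blob(im,(5,sm,30),(14,255,255),roi); e=cv2.minEnclosingCircle(np.float32([ray(im,p[0],78)[:2] for p in c])); print("lid",n,sm,cv2.contourArea(c),np.round(e[0],1),round(e[1],1))
for uv in((233.4,260.9),): print("knob s",ray(s,uv,110))
print("knob t", ray(t,(396.5,221),110))
print("post s",ray(s,(313.1,261.6),80),"mark s",ray(s,(367.2,292.2),12), "ptr",ray(s,(314,296),20))
# rule
for im,roi,n in((s,(305,270,405,310),"s"),(t,(272,178,346,212),"t")):
    c=blob(im,(0,0,130),(179,90,255),roi,7); w=np.float32([ray(im,p[0],12)[:2] for p in c]); print("rule",n,cv2.minAreaRect(w),cv2.boxPoints(cv2.minAreaRect(w)).round(1).tolist())
# mat: low blue vs wood
for im,roi,n in((s,(410,185,500,250),"s"),(t,(165,205,240,272),"t")):
    g=cv2.cvtColor(im["color"][roi[1]:roi[3],roi[0]:roi[2]],cv2.COLOR_BGR2HSV)
    print(n,np.median(g[:6].reshape(-1,3),0),np.median(g[25:40,30:50].reshape(-1,3),0))
    for hi in (13,14,15):
        pass
# enlarge of both mat and gauge in top
cv2.imwrite("pics/crop2.png",np.hstack([cv2.resize(t["color"][175:275,270:445],None,fx=3,fy=4)[:400], cv2.resize(t["color"][205:272,165:240],(262,400))]))
E
```

```text
lid s 160 1609.0 [ 573.6 -286.7] 58.0
lid s 172 1569.0 [ 573.6 -287.5] 57.4
lid s 185 76.0 [ 562.5 -297.7] 22.2
lid t 160 1019.5 [ 573.1 -285.7] 57.8
lid t 172 1001.5 [ 573.4 -285.8] 57.5
lid t 185 963.5 [ 573.  -285.9] 56.6
knob s [ 571.07834091 -285.59528913  110.        ]
knob t [ 568.78616322 -293.47641164  110.        ]
post s [ 593.10253357 -108.64612946   80.        ] mark s [661.92690876   6.91701273  12.        ] ptr [ 647.85339914 -119.00182223   20.        ]
rule s ((658.327392578125, -24.810752868652344), (200.92703247070312, 49.4969482421875), 82.35899353027344) [[620.4000244140625, -121.0999984741211], [669.5, -127.69999694824219], [696.2000122070312, 71.5], [647.2000122070312, 78.0999984741211]]
rule t ((650.8892211914062, -21.46356201171875), (200.22607421875, 59.39211654663086), 81.86554718017578) [[607.2999877929688, -116.4000015258789], [666.0999755859375, -124.80000305175781], [694.5, 73.4000015258789], [635.7000122070312, 81.80000305175781]]
s [ 16.  135.  196.5] [ 15. 148. 179.]
t [ 17. 152. 174.] [ 15. 169. 141.]
```

View pics/crop2.png

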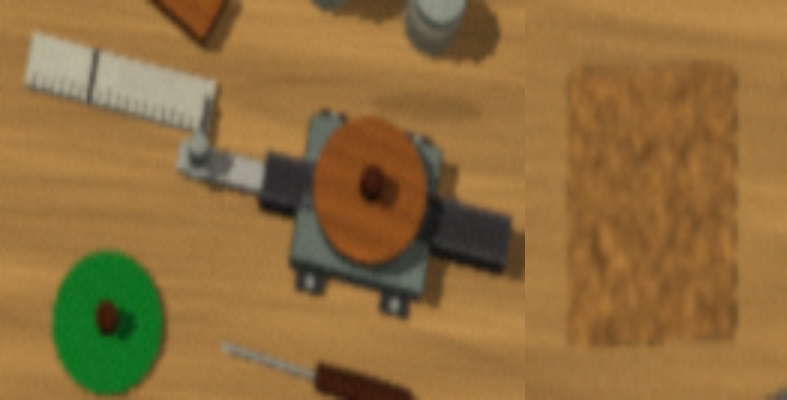

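```bash
python3 - <<'E'
from h import *
s=get_image("scene"); t=get_image("top")
print("mat t",ray(t,(201.5,239.2),4),"mat s",ray(s,np.mean([(419,212),(466,194),(493,231),(444,245)],0),4))
print("glue base", ray(s,(271,360),0), ray(t,(384,154),160))
print(tool((573.3,-286.3,200)), tool((573.3,-286.3,97)))
E
```

```text
mat t [489.61190304 306.57373169   4.        ] mat s [499.67761207 305.07350668   4.        ]
glue base [ 7.70769927e+02 -2.44836400e+02  1.13686838e-13] [ 759.44160016 -240.14151447  160.        ]
[-449.66364692  168.38204691   45.1887961 ] [-449.66698047  168.34836993  148.18879054]
```

Call:
carry_out:
  motion:
    - [0,0,0,-50,19,0,1]
    - [0,0,0,-105,39,0,1]
    - [0,0,0,-160,60,0,1]
    - [0,0,0,-215,80,0,1]
    - [0,0,0,-265,99,0,1]

```text
clock: 1.02
position: [422.6, -410.4, 245.6]
ee_rot: [-0.164, 0.986, -0.0, 0.0]
contact_force: [0.5, -0.1, -0.7]
gripper_width: 85.0
grasp_force: 0.0
```

Call:
carry_out:
  motion:
    - [0,0,0,-50,19,10,1]
    - [0,0,0,-105,39,20,1]
    - [0,0,0,-150,56,30,1]
    - [0,0,0,-185,69,45,1]
    - [0,0,0,-185,69,45,1]

```text
clock: 1.65
position: [574.9, -284.5, 198.3]
ee_rot: [-0.166, 0.986, 0.001, -0.001]
contact_force: [-0.9, -0.1, 1.0]
gripper_width: 85.5
grasp_force: 0.0
```

```bash
python3 - <<'E'
from h import *
s=read_state();print(s["clock"],s["position"],s["contact_force"],tool((573.3,-286.3,97)))
im=get_image("scene");cv2.imwrite("pics/s3.png",im["color"][100:400,100:500])
E
```

```text
1.65 [ 574.86570879 -284.46809623  198.29266667] [-0.89993839 -0.11830847  1.01995525] [  1.83986037  -1.42169403 101.29464614]
```

Call:
carry_out:
  motion:
    - [0,0,0,1,-1,35,1]
    - [0,0,0,1,-1,70,1]
    - [0,0,0,1,-1,90,1]
    - [0,0,0,1,-1,100,1]
    - [0,0,0,1,-1,100,1]

```text
clock: 2.33
position: [572.7, -288.5, 100.5]
ee_rot: [-0.164, 0.986, -0.0, -0.0]
contact_force: [0.4, -0.3, 0.7]
gripper_width: 85.2
grasp_force: 0.0
```

Call:
carry_out:
  motion:
    - [0,0,0,0,0,0,0]
    - [0,0,0,0,0,0,-0.4]
    - [0,0,0,0,0,0,-0.8]
    - [0,0,0,0,0,0,-0.8]
    - [0,0,0,0,0,0,-0.8]

```text
clock: 2.95
position: [573.6, -287.9, 101.1]
ee_rot: [-0.164, 0.986, -0.0, 0.001]
contact_force: [-0.6, 0.7, 3.1]
gripper_width: 22.1
grasp_force: 59.2
```

Call:
carry_out:
  motion:
    - [0,0,0,0,0,-2,-0.8]
    - [0,0,0,0,0,-5,-0.8]
    - [0,0,0,0,0,-10,-0.8]
    - [0,0,0,0,0,-15,-0.8]
    - [0,0,0,0,0,-20,-0.8]

```text
clock: 3.58
position: [573.2, -287.9, 120.7]
ee_rot: [-0.164, 0.986, -0.0, 0.0]
contact_force: [0.0, 1.2, -2.5]
gripper_width: 22.3
grasp_force: 58.9
```

```bash
python3 - <<'E'
from h import *
im=get_image("scene");cv2.imwrite("pics/s4.png",cv2.resize(im["color"][170:330,130:350],None,fx=3,fy=3))
E
```

```text
(no output)
```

View pics/s4.png

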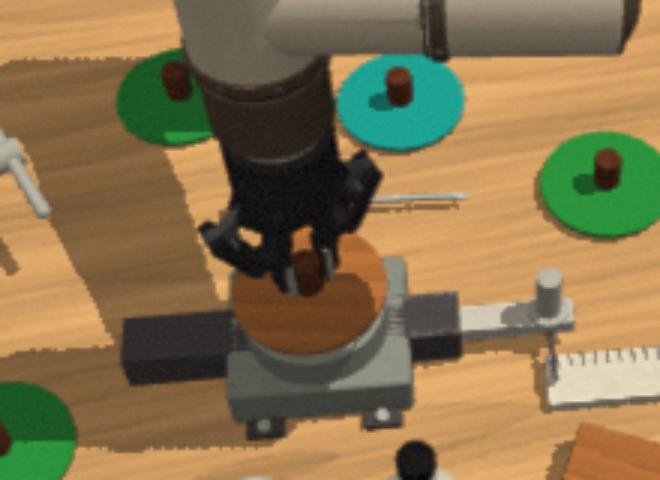

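The picture shows the lid clear of the well, level, with its knob between the pads at (308,272) in the crop.

Call:
carry_out:
  motion:
    - [0,0,0,0,0,-20,-0.8]
    - [0,0,0,0,0,-45,-0.8]
    - [0,0,0,-5,20,-60,-0.8]
    - [0,0,0,-12,55,-60,-0.8]
    - [0,0,0,-20,100,-60,-0.8]

```text
clock: 4.25
position: [559.2, -185.4, 180.4]
ee_rot: [-0.164, 0.987, 0.0, 0.0]
contact_force: [0.8, 0.1, -1.5]
gripper_width: 21.8
grasp_force: 59.0
```

Call:
carry_out:
  motion:
    - [0,0,0,-10,50,0,-0.8]
    - [0,0,0,-20,100,0,-0.8]
    - [0,0,0,-30,150,0,-0.8]
    - [0,0,0,-40,200,0,-0.8]
    - [0,0,0,-50,250,0,-0.8]

```text
clock: 4.88
position: [524.8, 68.2, 180.5]
ee_rot: [-0.164, 0.986, 0.0, 0.0]
contact_force: [1.2, 0.6, -1.7]
gripper_width: 21.9
grasp_force: 59.0
```

Call:
carry_out:
  motion:
    - [0,0,0,-10,50,0,-0.8]
    - [0,0,0,-20,100,0,-0.8]
    - [0,0,0,-30,150,0,-0.8]
    - [0,0,0,-40,190,0,-0.8]
    - [0,0,0,-48,225,0,-0.8]

```text
clock: 5.5
position: [497.1, 296.4, 180.3]
ee_rot: [-0.165, 0.986, 0.0, -0.0]
contact_force: [0.6, 0.7, -1.3]
gripper_width: 22.0
grasp_force: 59.0
```

Call:
carry_out:
  motion:
    - [0,0,0,0,12,20,-0.8]
    - [0,0,0,0,12,45,-0.8]
    - [0,0,0,0,12,70,-0.8]
    - [0,0,0,0,12,85,-0.8]
    - [0,0,0,0,12,90,-0.8]

```text
clock: 6.12
position: [494.1, 305.6, 89.6]
ee_rot: [-0.164, 0.986, -0.0, -0.001]
contact_force: [-0.6, -0.4, -1.0]
gripper_width: 22.0
grasp_force: 59.0
```

```bash
python3 - <<'E'
from h import *
s=read_state();print(s["clock"],s["position"],s["gripper_width"],tool((494,306,37)))
im=get_image("scene");cv2.imwrite("pics/s5.png",cv2.resize(im["color"][100:300,330:550],None,fx=2.5,fy=2.5))
E
```

```text
6.125 [494.05727616 305.6038775   89.61328937] 21.99370240386984 [-0.14495024  0.42964114 52.61285783]
```

View pics/s5.png

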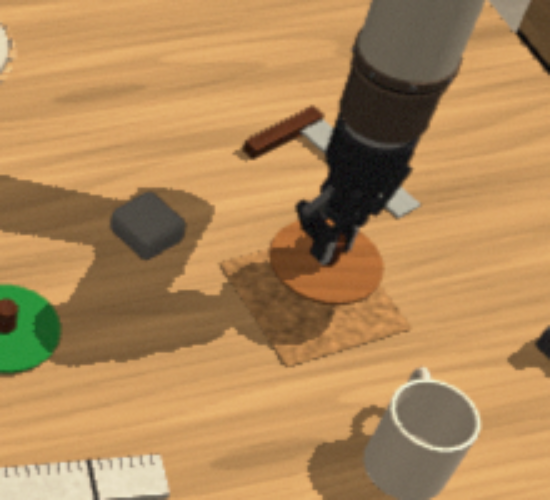

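The picture shows the lid held level over the mat (lid at crop (327,260), mat centre around (315,305) below it).

Call:
carry_out:
  motion:
    - [0,0,0,0,0,20,-0.8]
    - [0,0,0,0,0,35,-0.8]
    - [0,0,0,0,0,43,-0.8]
    - [0,0,0,0,0,47,-0.8]
    - [0,0,0,0,0,49,-0.8]

```text
clock: 6.8
position: [494.9, 305.9, 41.5]
ee_rot: [-0.164, 0.986, 0.0, 0.0]
contact_force: [0.2, -0.6, -1.8]
gripper_width: 22.0
grasp_force: 59.0
```

Call:
carry_out:
  motion:
    - [0,0,0,0,0,1,-0.8]
    - [0,0,0,0,0,2,-0.8]
    - [0,0,0,0,0,3,-0.8]
    - [0,0,0,0,0,4,-0.8]
    - [0,0,0,0,0,4,-0.8]

```text
clock: 7.42
position: [494.7, 305.6, 37.3]
ee_rot: [-0.164, 0.986, -0.0, -0.0]
contact_force: [-0.4, 0.1, -1.3]
gripper_width: 21.8
grasp_force: 59.0
```

Call:
carry_out:
  motion:
    - [0,0,0,0,0,0.5,-0.8]
    - [0,0,0,0,0,1,-0.8]
    - [0,0,0,0,0,1.5,-0.8]
    - [0,0,0,0,0,1.5,-0.8]
    - [0,0,0,0,0,1.5,-0.8]

```text
clock: 8.05
position: [494.7, 305.7, 37.0]
ee_rot: [-0.164, 0.986, 0.0, 0.0]
contact_force: [-1.9, -1.1, 6.8]
gripper_width: 21.8
grasp_force: 59.7
```

Contact (about +8 N upward). Now release gently, then rise.

Call:
carry_out:
  motion:
    - [0,0,0,0,0,0,-0.4]
    - [0,0,0,0,0,0,-0.2]
    - [0,0,0,0,0,0,0.2]
    - [0,0,0,0,0,0,0.2]
    - [0,0,0,0,0,0,0.2]

```text
clock: 8.68
position: [494.7, 305.7, 35.7]
ee_rot: [-0.164, 0.986, -0.0, -0.0]
contact_force: [0.5, -0.2, 0.2]
gripper_width: 51.2
grasp_force: 0.0
```

Call:
carry_out:
  motion:
    - [0,0,0,0,0,-10,0.2]
    - [0,0,0,0,0,-35,0.2]
    - [0,0,0,0,0,-75,0.2]
    - [0,0,0,0,0,-120,0.2]
    - [0,0,0,0,0,-150,0.2]

```text
clock: 9.3
position: [495.2, 306.1, 189.2]
ee_rot: [-0.164, 0.986, 0.001, 0.002]
contact_force: [0.6, -0.1, -0.3]
gripper_width: 51.4
grasp_force: 0.0
```

Call:
carry_out:
  motion:
    - [0,0,0,8,-50,0,-0.5]
    - [0,0,0,18,-100,0,-1]
    - [0,0,0,28,-155,0,-1]
    - [0,0,0,38,-210,0,-1]
    - [0,0,0,48,-265,0,-1]

```text
clock: 9.93
position: [535.2, 37.8, 186.9]
ee_rot: [-0.164, 0.986, 0.0, 0.001]
contact_force: [0.2, 0.1, 0.2]
gripper_width: 0.0
grasp_force: 0.0
```

```bash
python3 - <<'E'
from h import *
s=read_state();print(s["clock"],s["position"])
im=get_image("scene")
c=blob(im,(5,160,30),(14,255,255),(400,170,510,260)); e=cv2.minEnclosingCircle(np.float32([ray(im,p[0],14)[:2] for p in c])); print("lid",e)
a=cv2.resize(im["color"][160:260,400:520],None,fx=3,fy=3); b=cv2.resize(im["color"][225:325,190:340],None,fx=3,fy=3)
cv2.imwrite("pics/s6.png",np.hstack([a,b]))
E
```

```text
9.925 [535.22599628  37.76231436 186.86585188]
lid ((495.8481750488281, 303.6244201660156), 59.581668853759766)
```

View pics/s6.png

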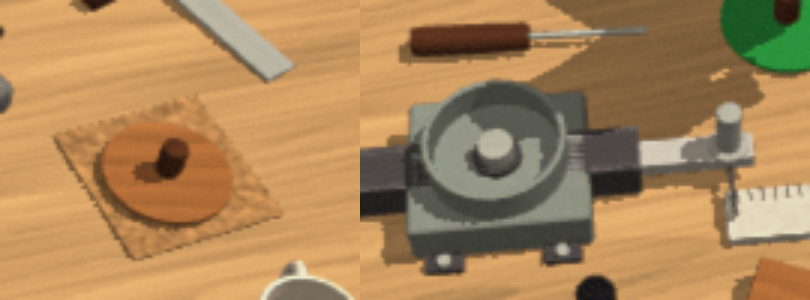

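The lid lies knob up in the middle of the mat (left panel (167,172)). The well is open with the button top at right panel (495,140), i.e. scene (235,271.5), and the post top is at scene (312.7,261).

```bash
python3 - <<'E'
from h import *
s=get_image("scene")
b=ray(s,(235,271.5),64); p=ray(s,(312.7,261.2),80); print(b,p,p-b, tool((b[0],b[1],190)))
d=(p-b)[:2]; print("yaw dir", np.degrees(np.arctan2(d[1],d[0])),np.linalg.norm(d))
E
```

```text
[ 568.45019116 -286.99776252   64.        ] [ 591.81070949 -109.27717435   80.        ] [ 23.36051833 177.72058817  16.        ] [  70.8526899  -316.11340075   -3.37212827]
yaw dir 82.5116752114468 179.24932712980726
```

Call:
carry_out:
  motion:
    - [0,0,0,11,-50,0,-1]
    - [0,0,0,24,-105,0,-1]
    - [0,0,0,36,-160,0,-1]
    - [0,0,0,49,-215,0,-1]
    - [0,0,0,60,-265,0,-1]

```text
clock: 10.65
position: [564.4, -232.2, 186.6]
ee_rot: [-0.164, 0.986, -0.0, 0.001]
contact_force: [1.0, 0.8, -0.2]
gripper_width: 0.2
grasp_force: 0.0
```

Call:
carry_out:
  motion:
    - [0,0,0,11,-51,10,-1]
    - [0,0,0,11,-51,40,-1]
    - [0,0,0,11,-51,70,-1]
    - [0,0,0,11,-51,90,-1]
    - [0,0,0,11,-51,95,-1]

```text
clock: 11.28
position: [569.7, -282.0, 89.8]
ee_rot: [-0.164, 0.986, 0.001, -0.001]
contact_force: [0.9, 0.6, -0.6]
gripper_width: 0.4
grasp_force: 0.0
```

Call:
carry_out:
  motion:
    - [0,0,0,2,-4,3,-1]
    - [0,0,0,2,-4,8,-1]
    - [0,0,0,2,-4,13,-1]
    - [0,0,0,2,-4,16,-1]
    - [0,0,0,2,-4,18,-1]

```text
clock: 11.9
position: [570.0, -287.1, 73.3]
ee_rot: [-0.164, 0.986, -0.0, 0.0]
contact_force: [-0.3, 0.8, 2.7]
gripper_width: -0.0
grasp_force: 1.3
```

Call:
carry_out:
  motion:
    - [0,0,0,0,0,1,-1]
    - [0,0,0,0,0,2,-1]
    - [0,0,0,0,0,3,-1]
    - [0,0,0,0,0,4,-1]
    - [0,0,0,0,0,4,-1]

```text
clock: 12.52
position: [569.9, -287.0, 68.8]
ee_rot: [-0.164, 0.986, -0.0, 0.0]
contact_force: [1.2, -1.1, 1.5]
gripper_width: -0.2
grasp_force: 0.8
```

Pressing with about 3 N. I'll go on to the stop.

Call:
carry_out:
  motion:
    - [0,0,0,0,0,0.5,-1]
    - [0,0,0,0,0,1,-1]
    - [0,0,0,0,0,1.5,-1]
    - [0,0,0,0,0,1.5,-1]
    - [0,0,0,0,0,1.5,-1]

```text
clock: 13.15
position: [570.0, -287.1, 68.1]
ee_rot: [-0.164, 0.986, -0.0, 0.0]
contact_force: [1.2, 0.3, 5.3]
gripper_width: -0.2
grasp_force: 2.8
```

Call:
carry_out:
  motion:
    - [0,0,0,0,0,0.5,-1]
    - [0,0,0,0,0,1,-1]
    - [0,0,0,0,0,1,-1]

```text
clock: 13.52
position: [570.0, -287.1, 68.1]
ee_rot: [-0.164, 0.986, -0.0, 0.0]
contact_force: [-0.7, 0.6, 9.7]
gripper_width: 0.1
grasp_force: 4.8
```

Call:
carry_out:
  motion:
    - [0,0,0,0,0,-25,-1]
    - [0,0,0,0,0,-65,-1]
    - [0,0,0,-26,54,-75,0]
    - [0,0,0,-52,107,-75,0.8]
    - [0,0,0,-78,161,-75,0.8]

```text
clock: 14.15
position: [590.1, -107.8, 140.5]
ee_rot: [-0.164, 0.987, 0.0, -0.001]
contact_force: [0.5, -0.4, 0.3]
gripper_width: 54.0
grasp_force: 0.0
```

Call:
carry_out:
  motion:
    - [0,0,0,0,0,0,0.8]
    - [0,0,0,0,0,0,0.8]

```text
clock: 14.4
position: [590.4, -109.1, 140.5]
ee_rot: [-0.164, 0.986, 0.0, -0.001]
contact_force: [-0.2, -0.6, -0.2]
gripper_width: 77.1
grasp_force: 0.0
```

```bash
python3 - <<'E'
from h import *
s=read_state();print(s["clock"],s["position"],tool((592,-109.2,66)))
im=get_image("scene")
cv2.imwrite("pics/s7.png",cv2.resize(im["color"][215:315,200:400],None,fx=4,fy=4,interpolation=cv2.INTER_CUBIC))
E
```

```text
14.4 [ 590.44037064 -109.07787842  140.50937885] [-1.60412875 -0.69202265 74.50532041]
```

View pics/s7.png

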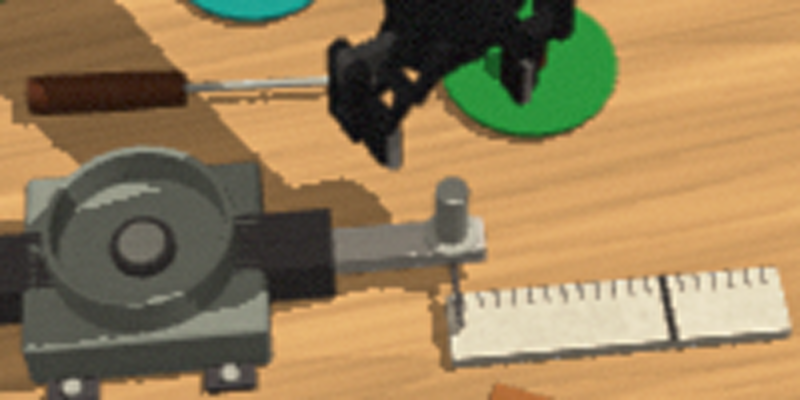

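The button is down (crop (143,245), sunk in its collar). The post is at crop (452,183) between the open fingers, the pointer at x≈456 and the wide mark from (662,278) to (674,338). Descend and grip.

Call:
carry_out:
  motion:
    - [0,0,0,-1,0,25,0.8]
    - [0,0,0,-1,0,50,0.8]
    - [0,0,0,-1,0,68,0.8]
    - [0,0,0,-1,0,77,0.8]
    - [0,0,0,-1,0,77,0.8]

```text
clock: 15.08
position: [591.7, -110.0, 63.7]
ee_rot: [-0.163, 0.987, 0.0, -0.001]
contact_force: [-0.4, 0.0, -0.0]
gripper_width: 76.8
grasp_force: 0.0
```

Call:
carry_out:
  motion:
    - [0,0,0,0,0,0,0]
    - [0,0,0,0,0,0,-0.5]
    - [0,0,0,0,0,0,-0.9]
    - [0,0,0,0,0,0,-0.9]
    - [0,0,0,0,0,0,-0.9]

```text
clock: 15.7
position: [592.7, -109.3, 65.1]
ee_rot: [-0.164, 0.986, -0.0, 0.001]
contact_force: [-0.5, -1.6, 3.9]
gripper_width: 18.0
grasp_force: 58.5
```

```bash
python3 - <<'E'
from h import *
s=read_state(); print(s["position"],s["grasp_force"])
im=get_image("scene")
a=ray(im,(200+662/4,215+278/4),12); b=ray(im,(200+674/4,215+338/4),12); print("mark ends",a,b)
g=np.array([569.,-287]); 
for ang in (82.1,82.4):
    d=np.array([np.cos(np.radians(ang)),np.sin(np.radians(ang))]); p=g+180*d
    print(ang,p,"pull",((a+b)[:2]/2-p)@d, "vec",((a+b)[:2]/2-p)@d*d)
    v=np.r_[((a+b)[:2]/2-p)@d*d,0]; print("tool",R.from_quat(s["ee_rot"]).inv().apply(v))
E
```

```text
[ 592.73818174 -109.2723169    65.10667657] 58.4667706489563
mark ends [640.62431214   9.40024947  12.        ] [681.52418931   3.90357234  12.        ]
82.1 [ 593.74001829 -108.70829662] pull 123.52010024228352 vec [ 16.9771641  122.34782819]
tool [-5.57258979e+01  1.10235378e+02 -3.09263682e-02]
82.4 [ 592.80615025 -108.58120275] pull 123.24974555038564 vec [ 16.30056645 122.16706312]
tool [-5.50272408e+01  1.10283732e+02 -3.17057253e-02]
```

Call:
carry_out:
  motion:
    - [0,0,0,-5,10,0,-0.9]
    - [0,0,0,-15,30,0,-0.9]
    - [0,0,0,-28,55,0,-0.9]
    - [0,0,0,-40,80,0,-0.9]
    - [0,0,0,-50,99,0,-0.9]

```text
clock: 16.38
position: [607.3, 1.3, 65.1]
ee_rot: [-0.164, 0.986, -0.001, -0.0]
contact_force: [-2.1, -3.8, 7.0]
gripper_width: 17.9
grasp_force: 58.9
```

Call:
carry_out:
  motion:
    - [0,0,0,-2.5,5,0,-0.9]
    - [0,0,0,-5,10,0,-0.9]
    - [0,0,0,-5,10,0,-0.9]
    - [0,0,0,-5,10,0,-0.9]

```text
clock: 16.88
position: [608.7, 12.0, 65.1]
ee_rot: [-0.164, 0.986, -0.0, -0.0]
contact_force: [-2.0, -1.3, 7.3]
gripper_width: 18.6
grasp_force: 58.9
```

```bash
python3 - <<'E'
from h import *
s=read_state(); p=s["position"]; d=np.array([.1357,.9908]); print(p,s["contact_force"],s["grasp_force"],(p[:2]-[592.7,-109.3])@d)
im=get_image("scene")
cv2.imwrite("pics/s8.png",cv2.resize(im["color"][250:325,300:410],None,fx=7,fy=7,interpolation=cv2.INTER_CUBIC))
E
```

```text
[608.736189    11.98541945  65.09247745] [-1.98452576 -1.34361138  7.28565855] 58.92232954502106 122.34570444268559
```

View pics/s8.png

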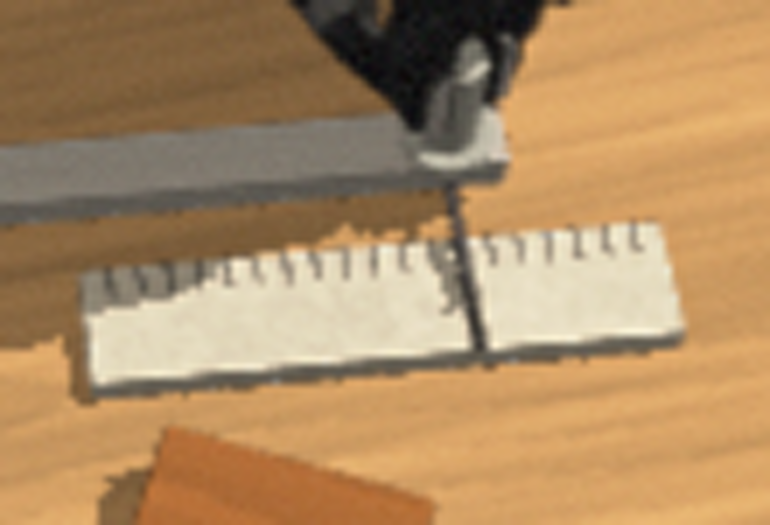

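The pointer crosses the rule edge at crop (459,240), almost on the wide mark (459,241)–(480,346). I'll measure both with the height parallax, taking the mark from the earlier unobstructed frame.

```bash
python3 - <<'E'
from h import *
im=get_image("scene"); old=cv2.imread("pics/s3.png",0).astype(float); new=cv2.cvtColor(im["color"],cv2.COLOR_BGR2GRAY).astype(float)
d=np.array([.1357,.9908])
def cent(row,x0):
    w=np.clip(np.median(row)-15-row,0,None); return x0+(w*np.arange(len(row))).sum()/w.sum() if w.sum()>0 else np.nan
m=[]
for v in range(288,299):
    u=cent(old[v-100,361-100:374-100],361); p=ray(im,(u,v),12); m.append(p[:2]@d); print("mark",v,round(u,1),p[:2].round(1),round(p[:2]@d,1))
for v in range(277,300):
    x0=int(364.3+(v-277)*.2)-4; u=cent(new[v,x0:x0+9],x0); p=ray(im,(u,v),20); print("ptr",v,round(u,1),p[:2].round(1),round(p[:2]@d-np.median(m),1))
E
```

```text
mark 288 365.7 [650.1   7. ] 95.1
mark 289 366.0 [652.9   6.8] 95.3
mark 290 366.2 [655.6   6.3] 95.2
mark 291 366.4 [658.4   6.1] 95.4
mark 292 366.8 [661.2   6.1] 95.7
mark 293 366.9 [663.9   5.6] 95.6
mark 294 367.0 [666.5   5. ] 95.4
mark 295 367.2 [669.2   4.6] 95.4
mark 296 367.6 [672.    4.6] 95.8
mark 297 367.8 [674.7   4.3] 95.9
mark 298 367.9 [677.4   3.8] 95.7
ptr 277 363.5 [624.    8.8] -2.0
ptr 278 363.5 [626.7   7.9] -2.6
ptr 279 364.0 [629.7   8.3] -1.7
ptr 280 364.0 [632.4   7.4] -2.2
ptr 281 364.0 [635.    6.6] -2.7
ptr 282 364.9 [638.2   7.8] -1.1
ptr 283 365.6 [641.2   8.5] 0.1
ptr 284 364.5 [643.4   5.3] -2.8
ptr 285 365.1 [646.3   5.7] -2.0
ptr 286 365.1 [648.9   4.9] -2.5
ptr 287 364.5 [651.3   2.7] -4.4
ptr 288 365.9 [654.6   5.1] -1.5
ptr 289 365.6 [657.1   3.5] -2.7
ptr 290 365.8 [659.9   3.3] -2.5
ptr 291 366.1 [662.6   3.2] -2.3
ptr 292 366.4 [665.4   2.9] -2.2
ptr 293 366.8 [668.2   3. ] -1.7
ptr 294 367.0 [670.9   2.7] -1.6
ptr 295 367.2 [673.6   2.4] -1.6
ptr 296 367.6 [676.3   2.4] -1.2
ptr 297 367.8 [679.    2.1] -1.1
ptr 298 367.9 [681.6   1.5] -1.4
ptr 299 368.2 [684.3   1.4] -1.1
```

The pointer is about 2.2 mm short, so I'll pull that much further and hold.

Call:
carry_out:
  motion:
    - [0,0,0,-0.5,1,0,-0.9]
    - [0,0,0,-1,2,0,-0.9]
    - [0,0,0,-1,2,0,-0.9]
    - [0,0,0,-1,2,0,-0.9]
    - [0,0,0,-1,2,0,-0.9]

```text
clock: 17.6
position: [609.0, 13.9, 65.1]
ee_rot: [-0.164, 0.986, -0.0, -0.0]
contact_force: [-2.0, -3.2, 6.7]
gripper_width: 18.1
grasp_force: 58.9
```

```bash
python3 - <<'E'
from h import *
im=get_image("scene"); new=cv2.cvtColor(im["color"],cv2.COLOR_BGR2GRAY).astype(float); d=np.array([.1357,.9908]); o=[]
for v in range(276,287):
    x0=int(364.9+(v-277)*.2)-4; r=new[v,x0:x0+9]; w=np.clip(np.median(r)-15-r,0,None); u=x0+(w*np.arange(9)).sum()/max(w.sum(),1e-9); o.append(ray(im,(u,v),20)[:2]@d-95.4)
s=read_state(); print(np.median(o),s["position"],s["grasp_force"],s["clock"])
c=blob(im,(5,160,30),(14,255,255),(400,170,510,260)); print("lid",cv2.minEnclosingCircle(np.float32([ray(im,p[0],14)[:2] for p in c])))
E
```

```text
-0.15358709765985168 [608.96407183  13.90421313  65.06945434] 58.927942514419556 17.65
lid ((495.1116943359375, 302.9434509277344), 59.001670837402344)
```

```bash
python3 -c "
from bench import *
print(job_done())"
```

```text
the job is handed in; nothing more can be done
None
```

I handed the job in at about 17.7 s; it returned no verdict. The lid lies knob up near the mat's centre, the lock button is down, and the gripper holds the post with the pointer measured 0.2 mm from the wide mark's centre.

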